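# Close and tare the analytical balance

### The job

Get the analytical balance ready for weighing into the brown bottle on its pan: draw the glass cover on top fully shut by its bar handle so that no draught reaches the pan, then tap the wide tare key in the middle of the front deck, and last tap the rectangular send key at the right of it to record the zero. Give each only a light touch with the fingertips: grip and lift nothing, keep off the two deck keys until the cover is shut, and let each key spring up again. Leave the round power key alone, and do not shift the balance, the bottle or the small things beside it.

Things in the scene. Friction and masses are not known exactly. Their poses are not given: they have to be found in the camera images.
- balance: white analytical balance, 5 kg, loose on rubber feet, shifts at about 35 N; 300 (x) x 210 (y) x 180 mm. Origin under its centre on the worktop; +x to its rear, +y to the left, z up. Front deck x -150 to -50 mm, 53 mm high at the keys, sloping 8 degrees; display behind them 73 mm high. Glass chamber x -47 to 75 mm and rear column to x 150 mm, 170 mm high; side rails y +-93 mm, 180 mm high
- cover (a joint): sliding glass cover on top of the chamber, m: 0 = fully shut (hard stop), up to 0.085 = drawn open to the rear (balance +x). Pane 117 x 172 mm, upper face 178 mm above the worktop, 180 mm at the 16 mm strip under the handle. Slides at 1 to 2 N, stays where it is left
- cover_handle (a point): middle of the top of the cover's upright bar handle, 203 mm above the worktop; bar 10 mm thick (balance x), 70 mm wide (y), standing 23 mm above the front edge of the pane with only the flat glass behind it. Shut, this point is at balance x -31 mm, y 0
- tare_key (a joint): travel of the tare key, m: 0 = up, 0.004 = fully down (a press counts from 0.0025). Spring: 1.5 N to start, 4.5 N fully down, returns by itself
- tare_key_top (a point): middle of the top of the tare key: white bar 20 x 60 mm (long side along balance y) in the middle of the deck, standing 8 mm proud of it, at balance x -121 mm, y 0, z 61 mm; moves straight into the deck, 8 degrees off vertical
- send_key (a joint): travel of the send key, m, same travel and spring as the tare key
- send_key_top (a point): middle of the top of the send key: white rectangular key 20 x 28 mm at the right end of the deck (balance x -121 mm, y -74 mm, z 61 mm), 8 mm proud
- power_key (a joint): travel of the round power key, m, same travel and spring; to be left alone
- power_key_top (a point): middle of the top of the power key: white, round, 20 mm across, at the left end of the deck (balance x -121 mm, y +74 mm, z 61 mm)
- pan_top (a point): centre of the top of the steel weighing pan, 80 mm across, 75 mm above the worktop, inside the chamber
- bottle: capped brown glass bottle, 34 mm across, 78 mm high, 90 g, standing loose on the pan (its top 153 mm above the worktop, below the cover). Origin at the centre of its underside, z up
- forceps: steel forceps 116 x 12 x 10 mm lying loose at the left of the balance; origin at the centre of its underside
- dropper: small white dropper bottle with black cap, 26 mm across, 66 mm high, standing loose at the right of the balance; origin at the centre of its underside
- slips: small clear box of cover slips, 34 x 34 x 14 mm, loose at the right of the balance; origin at the centre of its underside

How it is judged (in metres and radians):
On the way, in this order (a step that is already met when the one before it is completed fails the run):
1. the cover is fully shut (within 4 mm) and both keys are up (value of joint cover below 0.004 m and value of joint each of tare_key, send_key below 0.001 m), for 0.1 s.
2. the tare key is pressed (at least 2.5 mm), the send key is not (value of joint cover below 0.004 m and value of joint tare_key above 0.0025 m and value of joint send_key below 0.001 m), for 0.04 s.
3. the send key is pressed (at least 2.5 mm), the tare key is up again (value of joint cover below 0.004 m and value of joint send_key above 0.0025 m and value of joint tare_key below 0.001 m), for 0.04 s.
At the end, for the whole second after the job is handed in: The cover is shut to within 4 mm, all three keys are up, the bottle stands upright on the pan and the balance is within 15 mm of where it stood (all of step 1 and value of joint power_key below 0.001 m and distance between bottle and pan_top below 0.03 m and angle between bottle's own z axis and vertical below 0.1 rad and distance of balance from where it was at the start of the episode below 0.015 m); the robot touches nothing.
It fails at once if a deck key is pressed while the cover is open (more than 6 mm) (value of joint cover above 0.006 m and value of joint any of tare_key, send_key above 0.0015 m).
It fails at once if the round power key is pressed, or the tare and send keys are pressed together (value of joint each of tare_key, send_key above 0.0015 m or value of joint power_key above 0.0015 m).
It fails at once if the robot bears on the balance with more than 30 N, or the balance is shifted by more than 15 mm, lifted or tipped (contact force between any of the fingers, the arm and balance above 30 N or distance of balance from where it was at the start of the episode above 0.015 m or angle between balance's own z axis and vertical above 0.05 rad).
It fails at once if the bottle is touched, moved by more than 15 mm or tipped (distance of bottle from where it was at the start of the episode above 0.015 m or angle between bottle's own z axis and vertical above 0.2 rad or contact force between the fingers and bottle above 0.3 N).
It fails at once if the forceps, the dropper bottle or the box of cover slips is moved by more than 15 mm or tipped (distance of any of forceps, dropper, slips from where it was at the start of the episode above 0.015 m or angle between dropper's own z axis and vertical above 0.3 rad).
It also fails if it takes over 45 s, if anything falls off the work surface, if the arm or the gripper's body presses on something with over 40 N, if the wrist force passes 120 N, or if a joint passes its speed limit or range.

### The arm

A 6-joint arm with a two-finger parallel gripper is mounted at the origin on a cart in front of the work surface, level with it; the furniture and walls round the work are solid. World frame = base frame: x ahead of the robot, y to its left, z up, the work surface at z = 0. Lengths are in m, angles in degrees, forces in N, time in s.
With the tool pointing down it reaches from about 0.35 to 0.875 m from the base axis. Payload 4.2 kg.
Tool frame: the origin (TCP) lies midway between the tips of the shut fingers; the grasp point (between the pads) lies 19 mm behind it; z points along the fingers, y is the line along which they close (so a half turn about z gives the same grasp; the last joint's range is limited). The gripper opens to 87 mm and grips with 3 to 60 N. Pads are 19 mm wide; open, the fingers measure 117 mm over their backs; the gripper's body (75 mm by 190 mm) begins 51 mm behind the grasp point.
Start: joints at [-52.506, 22.042, 0.453, 0, -68.411, -14.817], TCP at [0.241, -0.577, 0.223] pointing down, gripper open.
Joint ranges: [-179.83, 179.83], [-69.29, 118.12], [-61.27, 80.66], [-181.25, 117.63], [-171.15, -9.14], [-177.46, 177.46]. Speed limits (degrees/s): [159.86, 159.86, 180, 180, 180, 180].

### API

Orientations are given as [roll, pitch, yaw] about the fixed x, y, z axes, in that order (R = Rz(yaw) Ry(pitch) Rx(roll)).
In Python, from workcell import env gives the robot as it stands. The module is installed in compiled form; this text tells all that it offers. Calls block until the motion is done:
- env.goto(position, orientation): joint-space move of the TCP to a pose.
- env.move_straight(position, rotation=None, rate=0.15, force_limit=None): straight line of the TCP; rotation=None keeps the orientation; rate is the mean speed in m/s. With force_limit (N) it stops when the force on the tool has changed by that much, and returns True; else False.
- env.set_joints(angles): joint-space move.
- env.gripper_to(opening, grasp_force=None): opening from 0.0 (shut) to 1.0 (fully open); grasp_force is the grip in N (None keeps the last); returns when the fingers have stopped.
- env.dwell(seconds).
- env.inverse_kinematics(position, orientation): joint angles nearest the present ones, or None.
- env.read_state(): the state.
- env.grab_frame(name): name is "scene" or "top" or "wrist"; returns a dict with "image" (420x560x3 uint8, blue, green, red), "fx", "fy", "cx", "cy" (pixels), "position" and "orientation" of the camera in the world. Camera axes: x right, y up, looking along -z (the intrinsics and any distortion apply to the point x, -y, -z); pixel columns grow to the right and rows downward; lengths in m; the calibration is good to about 2 mm. A picture is of the moment at which its call begins. There is no depth.
A pose or a line that the arm cannot do raises env.Unreachable and nothing moves.
- env.close_job(): hands the job in; it is judged then, once.
Trained networks look in a picture, given as the dict that the camera call returned (one of the last four; its "shot" number tells which), for a name from the list of things; names that differ only in an ending like _2 or _b are one class to them, and where a whole thing is asked for, a point or a joint stands for the part that bears it (a point fixed in the world has none). Each returns a list of dicts, best first, with "score" (0 to 1); they miss things now and then, are a little off and sometimes report something else, mostly with a low value. They report only what shows in the picture. A call takes as long as a camera call.
- env.search_frame(picture, thing): "xyz" ([x, y, z] in m, in world coordinates, good to about 4 mm: the middle of the surface that is visible of it).
- env.trace(picture, thing): "mask" (420x560 bool, what is visible of it).
The state is a dict: "clock": time; "joint_positions": joint angles; "qvel": joint speeds; "joint_torque": joint torques, N m; "position": TCP position; "tool_rot": TCP orientation; "force": force on the tool from outside, world axes, zero at the start; "wrist_torque": the same for the moment, N m; "opening": opening from 0.0 (shut) to 1.0 (fully open); "finger_force": force on a finger pad.
Only numpy, scipy, OpenCV 4.12 (cv2) and the standard library are available. Lean on these libraries where they do the work, as an engineer would, in place of code of your own. Each camera call takes 0.05 s, during which the arm holds its last target. There are 200 camera calls.

## Working session

There is one attempt and no reset: what is moved stays moved. The work goes in short steps, each a Python script; the robot and the scene stay as the last script left them, time stands still between calls to the robot, and variables do not carry over. Pictures are saved under pics/ and viewed, at most 10 in all, crops included, and the job is handed in when it is done.

```bash
mkdir -p pics; python3 - <<'E'
from workcell import env
import cv2,numpy as np
ims=[]
for n in ("scene","top"):
    p=env.grab_frame(n); cv2.imwrite(f"pics/{n}1.png",p["image"])
    print(n,p["position"],p["orientation"],p["fx"],p["fy"],p["cx"],p["cy"],[k for k in p])
    for t in ("balance","cover_handle","tare_key_top","send_key_top","power_key_top","bottle","forceps","dropper","slips"):
        r=env.search_frame(p,t); print(t,[(np.round(d["xyz"],3).tolist(),round(d["score"],2)) for d in r[:2]])
print(env.read_state())
E
```

```text
scene [0.1298729  0.37549737 0.75082967] [  44.13071745   -0.79013643 -133.1041545 ] 458.5185229504046 458.5185229504046 283.45642457547405 200.0035268143259 ['image', 'fx', 'fy', 'cx', 'cy', 'position', 'orientation', 'shot']
balance [([0.528, 0.007, 0.096], 0.97), ([0.634, -0.018, 0.177], 0.72)]
cover_handle [([0.637, -0.018, 0.179], 0.92), ([0.432, -0.069, 0.064], 0.41)]
tare_key_top [([0.44, -0.008, 0.058], 0.87)]
send_key_top [([0.448, 0.07, 0.057], 0.68)]
power_key_top [([0.634, -0.02, 0.177], 0.52)]
bottle [([0.574, -0.021, 0.132], 0.77)]
forceps [([0.529, 0.128, 0.006], 0.56), ([0.47, -0.146, 0.039], 0.25)]
dropper [([0.472, -0.148, 0.035], 0.68)]
slips []
top [ 0.49860919 -0.01693451  0.97832963] [  4.62376561  -0.6737927  -90.35510596] 420.1619550526299 420.1619550526299 279.1868075428955 202.25601432493968 ['image', 'fx', 'fy', 'cx', 'cy', 'position', 'orientation', 'shot']
balance [([0.58, -0.021, 0.172], 0.86)]
cover_handle [([0.643, -0.032, 0.178], 0.66)]
tare_key_top [([0.444, -0.007, 0.058], 0.55)]
send_key_top [([0.437, -0.08, 0.058], 0.4)]
power_key_top [([0.456, 0.
[... 172 characters left out ...]
 0.53)]
{'clock': 1.0, 'joint_positions': array([-5.25060772e+01,  2.20412972e+01,  4.53306687e-01, -7.48836579e-05,
       -6.84125504e+01, -1.48170822e+01]), 'qvel': array([-0.07621657, -0.05805951, -0.02480462,  0.14423905, -0.08948443,
       -0.02563711]), 'joint_torque': array([-1.49248435e-04, -3.90470338e+01,  1.87626547e+01,  4.22449306e+00,
        1.55569642e-02, -1.13573006e-05]), 'position': array([ 0.24097615, -0.5766511 ,  0.22255857]), 'tool_rot': array([ 1.79999459e+02, -7.10165671e-05, -1.57323187e+02]), 'force': array([-0.28575148,  0.32476867, -0.59179061]), 'wrist_torque': array([ 0.05686441,  0.00459764, -0.01961196]), 'finger_force': 0.0, 'opening': 0.9975556040444945}
```

View pics/scene1.png

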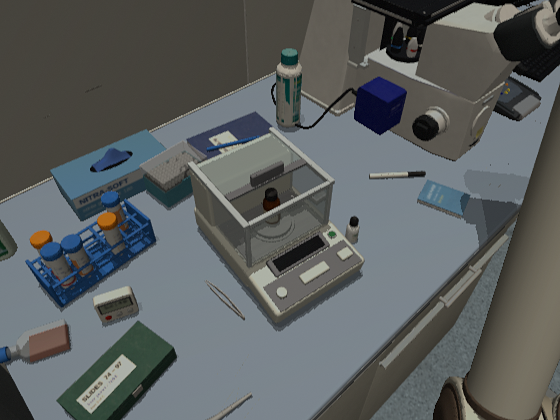

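View pics/top1.png

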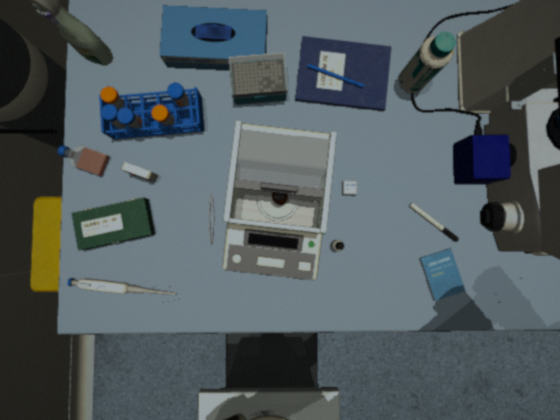

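```bash
cat > h.py <<'E'
from workcell import env
import cv2,numpy as np
from scipy.spatial.transform import Rotation as R
def proj(p,X):
    c=R.from_euler('xyz',p["orientation"],degrees=True).inv().apply(np.atleast_2d(X)-p["position"])
    return np.c_[p["cx"]+p["fx"]*c[:,0]/-c[:,2], p["cy"]+p["fy"]*c[:,1]/c[:,2]]
def b2w(b,P):
    return R.from_euler('z',b[2]).apply(np.atleast_2d(P))+[b[0],b[1],0]
E
cat > fit.py <<'E'
from h import *
from scipy.optimize import least_squares
K={"tare_key_top":[-.121,0,.061],"send_key_top":[-.121,-.074,.061],"power_key_top":[-.121,.074,.061]}
b0=np.array([.566,-.022,-.12]); obs=[]; pics=[]; hs=[]
for n in ("scene","top"):
    p=env.grab_frame(n); pics.append((n,p))
    for t,P in K.items():
        e=proj(p,b2w(b0,P))[0]
        for d in env.trace(p,t):
            r,c=np.nonzero(d["mask"]); m=np.array([c.mean(),r.mean()])
            if np.hypot(*(m-e))<15: obs.append((p,P,m,n+t)); break
    for d in env.trace(p,"cover_handle"):
        r,c=np.nonzero(d["mask"]); print(n,"handle",d["score"],len(c),c.mean(),r.mean(),c.min(),c.max(),r.min(),r.max())
f=lambda b:np.concatenate([proj(p,b2w(b,P))[0]-m for p,P,m,_ in obs])
s=least_squares(f,b0,loss='soft_l1'); b=s.x
print(b,np.degrees(b[2]))
for o,r in zip(obs,f(b).reshape(-1,2)): print(o[3],o[2],r.round(1))
np.save("b.npy",b)
out=[]
def poly(im,p,P,col): cv2.polylines(im,[np.round(proj(p,b2w(b,P))*8*2).astype(int)],True,col,1,cv2.LINE_AA,3)
for n,p in pics:
    im=cv2.resize(p["image"],None,fx=2,fy=2,interpolation=cv2.INTER_CUBIC)
    rect=lambda x0,x1,y0,y1,z:[[x0,y0,z],[x1,y0,z],[x1,y1,z],[x0,y1,z]]
    poly(im,p,rect(-.047,.15,-.093,.093,.18),(0,0,255)); poly(im,p,rect(-.15,.15,-.105,.105,0),(255,0,0))
    poly(im,p,rect(-.131,-.111,-.03,.03,.061),(0,255,0)); poly(im,p,rect(-.131,-.111,-.088,-.06,.061),(0,255,0))
    for q in (.08,):
        poly(im,p,rect(-.036+q,-.026+q,-.035,.035,.203),(0,255,255))
    c=proj(p,b2w(b,[0,0,.1]))[0]*2; x,y=int(c[0]-200),int(c[1]-220)
    out.append(im[max(y,0):y+440,max(x,0):x+400])
cv2.imwrite("pics/fit.png",np.hstack(out))
E
python3 fit.py
```

```text
scene handle 0.61 3977 250.91199396530047 166.74905707819966 198 306 134 202
top handle 0.73 256 270.42578125 261.87109375 257 284 256 267
top handle 0.63 5408 281.8958949704142 162.80343934911244 234 329 128 197
top handle 0.3 195 349.6102564102564 187.15384615384616 343 357 180 194
[ 0.56265649 -0.02079807 -0.11665192] -6.683662954762178
scenetare_key_top [313.95356037 272.35913313] [ 0.2 -1.3]
scenesend_key_top [344.19444444 254.27083333] [ 0.3 -2.1]
scenepower_key_top [281.46086957 293.        ] [-0.1 -1.6]
toptare_key_top [270.73037543 261.47098976] [-1.1  0.8]
topsend_key_top [304.10377358 265.71698113] [-0.5  0.3]
toppower_key_top [236.8852459  257.80327869] [-1.2  0.7]
```

View pics/fit.png

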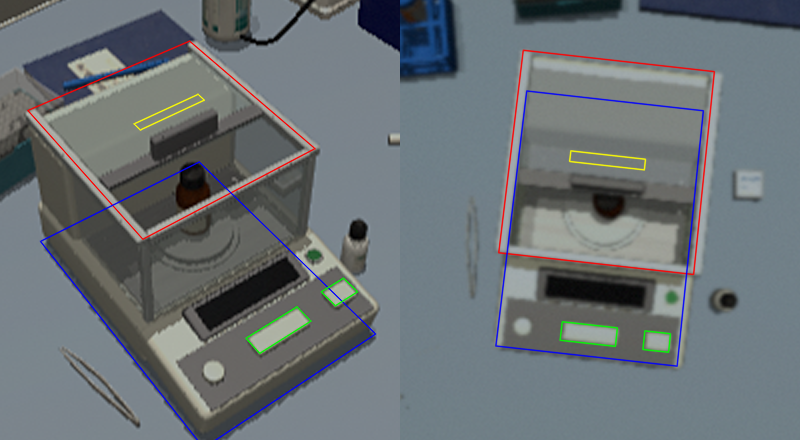

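The overlay fits to about 3 mm. The cover is about 60 mm open, with its bar at px (185,122) and (608,182) in the crop. The arm can reach it by pulling in first, clear of the microscope.

```bash
cat > a.py <<'E'
from h import *
b=np.load("b.npy"); yaw=np.degrees(b[2])
st=lambda:(lambda s:print(round(s["clock"],2),np.round(s["position"],4),np.round(s["tool_rot"],1),np.round(s["force"],2),np.round(s["joint_positions"],1)))(env.read_state())
W=lambda x,y,z:b2w(b,[x,y,z])[0]
for ps in (yaw,yaw+180):
    print(ps,env.inverse_kinematics(W(.08,0,.3),[180,0,ps]))
env.gripper_to(0.0,5)
env.move_straight([.165,-.385,.30],rate=.25); st()
best=min((yaw,yaw+180),key=lambda ps:abs((lambda q:q[5] if q is not None else 999)(env.inverse_kinematics(W(.08,0,.3),[180,0,ps]))))
print(best)
env.goto([.40,-.01,.30],[180,0,best]); st()
env.move_straight(W(.082,0,.27),rate=.25)
env.dwell(.3); st()
p=env.grab_frame("scene"); cv2.imwrite("pics/s2.png",cv2.resize(p["image"][90:330,130:430],None,fx=2,fy=2))
E
python3 a.py
```

```text
-6.683662954762178 [ 1.17095878e+01  2.16425973e+01  1.08181823e+01  2.54444375e-14
 -7.91755850e+01  7.16067493e+01]
173.31633704523782 [ 1.17095878e+01  2.16425973e+01  1.08181823e+01 -2.54444375e-14
 -7.91755850e+01 -1.08393251e+02]
4.06 [ 0.1653 -0.3854  0.2996] [ 180.    -0.  -157.3] [ 0.47 -0.61 -0.68] [-44.4  -1.7 -18.1  -0.  -73.6 -22.9]
-6.683662954762178
5.68 [ 0.4001 -0.0105  0.2997] [180.    0.   -6.8] [ 0.15  0.24 -0.76] [ 22.   -3.8 -20.1   0.  -73.8  61.2]
7.12 [ 0.6437 -0.0302  0.2708] [-1.8e+02 -1.0e-01 -6.7e+00] [ 0.3  -0.03 -0.5 ] [ 11.7  22.4   7.9  -0.  -75.5  71.7]
```

View pics/s2.png

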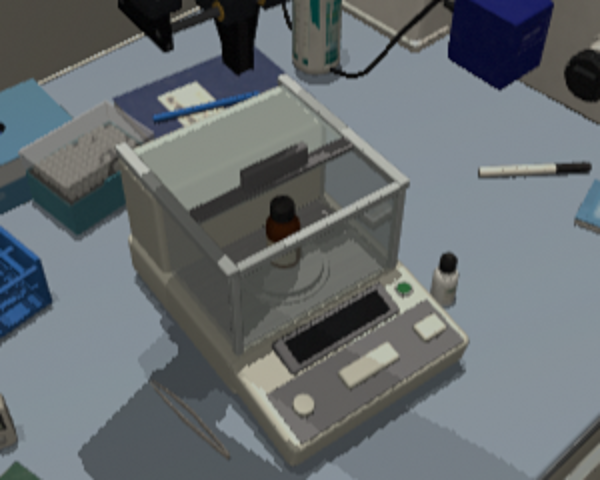

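The shut fingers (tip px 237,65) hang above and behind the bar (px 275,165), and the glass below them is clear. Next I descend and push the cover shut.

```bash
cat > c.py <<'E'
from h import *
b=np.load("b.npy"); W=lambda x,y,z:b2w(b,[x,y,z])[0]
def st():
    s=env.read_state(); rel=R.from_euler('z',-b[2]).apply(s["position"]-[b[0],b[1],0])
    print(round(s["clock"],2),"bal frame",np.round(rel,4),np.round(s["force"],2)); return rel
print(env.move_straight(W(.082,0,.189),rate=.1,force_limit=4)); st()
for i in range(6):
    hit=env.move_straight(W(-.03,0,.189),rate=.05,force_limit=7); r=st()
    if not hit or r[0]<-.005: break
p=env.grab_frame("scene"); cv2.imwrite("pics/s3.png",cv2.resize(p["image"][90:330,130:430],None,fx=2,fy=2))
E
python3 c.py
```

```text
False
8.12 bal frame [8.250e-02 1.000e-04 1.898e-01] [0.13 0.01 0.35]
9.84 bal frame [-0.0143  0.0004  0.1894] [ 1.25 -0.56  1.91]
```

View pics/s3.png

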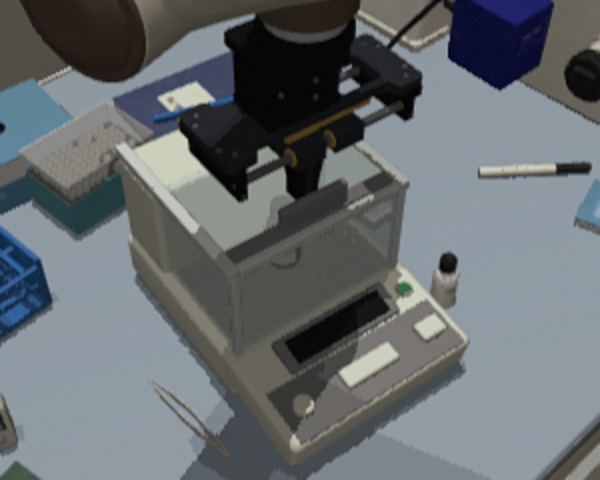

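The bar is at or near the front edge (px 315,205). I'll press once more to confirm it's on the stop, then back off and look.

```bash
cat > d.py <<'E'
from c0 import *
for f in (9,10): print(env.move_straight(W(-.03,0,.189),rate=.04,force_limit=f)); st()
r=st()
env.move_straight(W(r[0]+.02,0,.189),rate=.1); env.move_straight(W(r[0]+.02,0,.27),rate=.2)
env.move_straight(W(.07,0,.33),rate=.3); st()
for n in("scene","top"):
    p=env.grab_frame(n); 
    u=proj(p,W(-.031,0,.203))[0]; print(n,u); 
    c=u.astype(int); im=p["image"].copy()
    im=cv2.resize(im[c[1]-55:c[1]+55,c[0]-65:c[0]+65],None,fx=3,fy=3,interpolation=cv2.INTER_CUBIC)
    q=[[(proj(p,W(x,y,.203))[0]-c+[65,55])*3 for x,y in((-.036,-.035),(-.026,-.035),(-.026,.035),(-.036,.035))]]
    cv2.polylines(im,np.round(q).astype(int),True,(0,255,255),1); 
    o=im if n=="scene" else np.hstack([o,im])
cv2.imwrite("pics/s4.png",o)
E
sed -n '1,5p' c.py > c0.py; python3 d.py
```

```text
True
10.12 bal frame [-0.0142  0.0005  0.1893] [1.18 0.27 1.78]
True
10.34 bal frame [-0.0141  0.0007  0.1894] [ 1.05 -0.2   1.42]
10.34 bal frame [-0.0141  0.0007  0.1894] [ 1.05 -0.2   1.42]
11.69 bal frame [6.970e-02 1.000e-04 3.279e-01] [-1.18  0.01  0.02]
scene [286.06139468 187.30447953]
top [274.27329684 218.15697407]
```

View pics/s4.png

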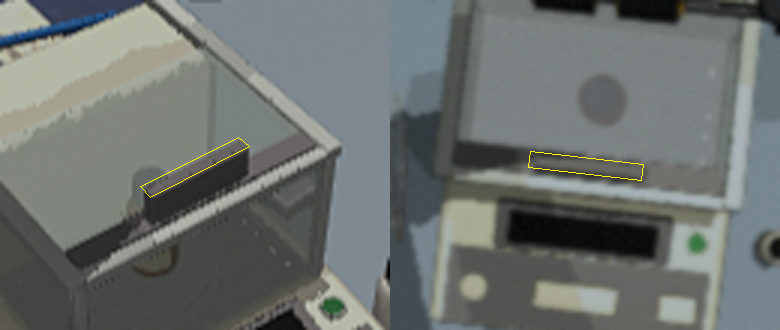

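The drawn outline for the shut position lies on the bar in both views (px 195,165 and 585,165), and the stop held at the same place three times. The cover is shut, so on to the tare key.

```bash
cat > k.py <<'E'
import sys
from c0 import *
n=np.array([np.sin(np.radians(8)),0,-np.cos(np.radians(8))])
o=[180,-8,np.degrees(b[2])]
y=float(sys.argv[1]); K=np.array([-.121,y,.061]); P=lambda d:W(*(K+n*d))
if y==0:
    env.move_straight(W(-.14,0,.30),rate=.25); 
    env.goto(P(-.15),o)
else: env.move_straight(P(-.05),rate=.15)
print(env.move_straight(P(-.012),rate=.1,force_limit=5)); env.dwell(.3); st()
print(env.move_straight(P(.0055),rate=.012,force_limit=7)); r=st(); print("depth",(r-K)@n)
env.dwell(.1); r=st(); print("depth",(r-K)@n)
p=env.grab_frame("scene")
env.move_straight(P(-.05),rate=.1); st()
cv2.imwrite(f"pics/k{abs(y)}.png",cv2.resize(p["image"][150:350,200:420],None,fx=3,fy=3))
E
python3 k.py 0
```

```text
False
15.07 bal frame [-1.226e-01  1.000e-04  7.310e-02] [0.07 0.1  0.15]
True
16.27 bal frame [-0.1205 -0.      0.0575] [-0.89  1.11  5.03]
depth 0.003557946030547063
16.38 bal frame [-0.1205 -0.      0.0575] [-0.6   1.15  4.5 ]
depth 0.0035496375386436427
17.12 bal frame [-0.1284 -0.0002  0.1099] [0.44 0.49 0.29]
```

View pics/k0.0.png

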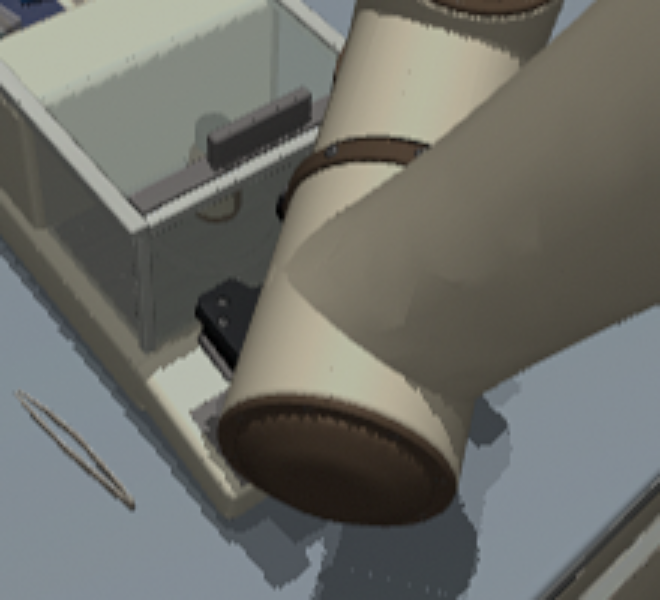

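The arm hides the key, but the cover is still shut (bar at px 260,130). The 3.5 mm of travel and the held 4.5 N match a full press. The send key is next.

```bash
python3 k.py -.074 && python3 - <<'E'
from c0 import *
r=st(); env.move_straight(W(-.2,-.04,.28),rate=.2); env.goto([.36,-.2,.36],[180,0,-6.7]); env.dwell(.2); st()
o=[]
for n in("scene","top"):
    p=env.grab_frame(n); c=proj(p,W(-.03,0,.1))[0].astype(int)
    o.append(cv2.resize(p["image"][c[1]-80:c[1]+80,c[0]-95:c[0]+95],None,fx=2,fy=2))
cv2.imwrite("pics/end.png",np.hstack(o))
E
```

```text
False
18.59 bal frame [-0.1224 -0.0739  0.0734] [-0.33 -0.56  0.42]
True
19.79 bal frame [-0.1205 -0.074   0.0575] [-0.93  1.15  5.87]
depth 0.0035179813095780554
19.89 bal frame [-0.1205 -0.074   0.0575] [-2.14  0.72  5.12]
depth 0.0035315949964372863
20.63 bal frame [-0.1284 -0.0741  0.11  ] [-0.66  1.28 -0.46]
20.63 bal frame [-0.1284 -0.0741  0.11  ] [-0.66  1.28 -0.46]
22.68 bal frame [-0.1808 -0.2006  0.3594] [0.08 0.2  0.15]
```

View pics/end.png

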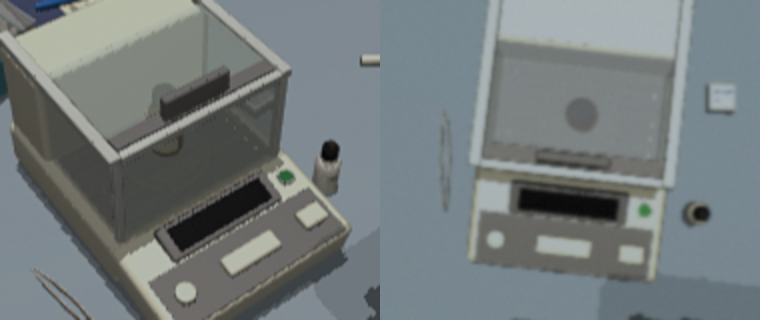

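The cover is shut (bar at px 195,93 and 573,160), the keys are up, the bottle is upright, and the dropper (px 327,165), slips and forceps are in place. The arm is clear, so I'm handing in.

```bash
python3 -c "
from workcell import env
print(env.close_job())"
```

```text
the job is handed in; nothing more can be done
None
```

I shut the cover against its stop, pressed the tare key and then the send key about 3.5 mm each, and handed the job in at about 23 s; the last pictures show all keys up, nothing visibly moved and the arm clear, but the hand-in call returned no verdict.

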